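# Clip the retaining bar over the file caddy

## Task

Put the retaining bar back across the file caddy: lay its plain tail in the grey fork and push its brass D-ring gently down into the snap hook until the red sprung gate snaps shut over it. Then, keeping the bar level, raise it until the ring pulls upward against the shut gate with about 10 N, and hold that pull for about half a second to prove the hook holds; lower the bar back to rest in hook and fork and let go. Never load the caddy or hook with more than about 25 N, and leave the other things on the bench alone.

Things in the scene. Friction and masses are not known exactly. Their poses are not given: they have to be found in the camera images.
- caddy: Wooden file tray fixed to the bench, 126 x 168 x 42 mm, holding five files. Origin: centre of its underside, on the bench; y axis from the fork end (-y) to the snap-hook end (+y), z up. The retaining bar belongs across it along this y axis, level, its middle over the origin, its underside 55 mm above the bench.
- fork_seat (a point): Where the tail's axis lies when home in the grey fork: 61 mm above the bench, at caddy x = 0, y = -104 mm. Two upright prongs stand 26 mm apart in x, flared outward at the top, tops 102 mm above the bench, 12 mm thick in y, open upward; the floor between them is 55 mm above the bench. Axes are the caddy's.
- hook_seat (a point): Where the middle of the D-ring's end bar nominally lies when home: 61 mm above the bench, caddy x = 0, y = 105 mm, resting on the hook's floor (57 mm up, flat for 10 mm either side in y). The hook's stem is adjustable and locked: hook and gate really stand up to 6 mm higher or lower than ALL heights given; readings do not show this, only contact does.
- mouth (a point): Middle of the snap hook's mouth at the height of the gate's hinge, nominally 93 mm above the bench (caddy x = 0, y = 105 mm). The hook is a J of 10 mm steel bar in the caddy's y-z plane, open upward: nose from 20 to 10 mm on the -y side, top 91 mm up; spine from 12 to 22 mm on the +y side, leaning outward above, top 116 mm up.
- gate (a joint): Red sprung gate (rad): 0 shut, 1.35 fully open; swings down and inward only. Hinged on the spine 14 mm to +y of the mouth point, it spans to the nose. The ring opens it with 5 to 12 N and slips past 20 to 28 mm below the hinge; the gate then springs shut above it. The floor stops the ring's centre 32 mm below the hinge. Shut, the gate stops the ring rising about 18 mm (15 to 22) above home.
- grip (a point): Centre of the blue grip block on the loose retaining bar, 27 mm above the bar's underside. Block: 22 mm across (x), 36 mm along (y), 12 to 42 mm above the underside. Bar: aluminium, 14 wide, 12 thick, 0.15 to 0.3 kg, flat on the bench at first; its y axis runs from tail to D-ring, z up. Bar's middle: 50 mm to -y. Ring's end bar: 55 mm to +y. Fork point of the tail: 154 mm to -y, its end: 179 mm.
- ring (a point): Middle of the end bar of the brass D-ring at the bar's end: 8 mm round bar lying along the bar's x axis, 6 mm above the bar's underside. The flat ring's opening is 34 mm wide (x) and 29 mm long (y), between this end bar and the aluminium bar; the hook's nose comes up through it when this end bar goes down into the mouth.
- tail (a point): Point on the axis of the bar's flat tail (18 mm wide, 12 mm thick, 48 mm long) that belongs in the fork, 6 mm above the bar's underside, 209 mm from the ring point.
- batten: Loose plain wooden batten, 28 x 240 x 20 mm, lying; a bystander. Origin under its centre, long along its y.
- screwdriver: Loose screwdriver 160 mm long with red handle; a bystander. Origin under its middle.
- offcut: Loose wood offcut 70 x 45 x 35 mm; a bystander. Origin under its centre.
- glue: Loose glue jar, 56 mm wide, 70 mm tall, orange cap; a bystander. Origin under its centre.
- square: Loose try square, wooden stock 110 mm, steel blade 160 mm; a bystander. Origin under its stock.
- clamp: Loose steel F-clamp 240 mm long with red handle; a bystander. Origin under its middle.
Things that resemble listed ones, but are neither listed nor needed, are in the scene too. Leave any green look-alike of the part that bears grip alone.

How it is judged:
On the way, in this order (a step that is already met when the one before it is completed fails the run):
1. the ring pushes the gate open (value of joint gate above 0.5 rad and contact force between bar and caddy above 1 N and x of ring in the frame of caddy between -0.012 and 0.012 m and y of ring in the frame of caddy between 0.096 and 0.119 m), for 0.02 s.
2. the gate has snapped shut above the ring (value of joint gate below 0.12 rad and z of ring in the frame of caddy below 0.085 m and x of ring in the frame of caddy between -0.012 and 0.012 m and y of ring in the frame of caddy between 0.096 and 0.119 m), for 0.1 s.
3. the ring, raised inside the hook with the bar level, is pulled up against the shut gate with more than 4 N, held for 0.3 s (value of joint gate below 0.12 rad and z of ring in the frame of caddy between 0.069 and 0.091 m and contact force between bar and caddy above 4 N and angle between ring's own z axis and vertical below 0.15 rad and x of ring in the frame of caddy between -0.012 and 0.012 m and y of ring in the frame of caddy between 0.096 and 0.119 m), for 0.3 s.
At the end, for the whole second after the job is handed in: The bar lies at rest and released: ring inside the snap hook under the shut gate (gate below 0.12 rad; end bar within 12 mm sideways of the hook, 96 to 119 mm along the caddy's y, 51 to 71 mm high) and tail lying in the fork (within 12 mm of its middle, 57 to 66 mm high), bar level within 0.12 rad (value of joint gate below 0.12 rad and x of ring in the frame of caddy between -0.012 and 0.012 m and y of ring in the frame of caddy between 0.096 and 0.119 m and x of tail in the frame of caddy between -0.012 and 0.012 m and z of ring in the frame of caddy between 0.051 and 0.071 m and z of tail in the frame of caddy between 0.057 and 0.066 m and linear speed of bar below 0.02 m/s and angle between ring's own z axis and vertical below 0.12 rad and contact force between bar and the fingers below 0.1 N); the robot touches nothing.
It fails at once if the bar loads the caddy, fork or hook with more than 25 N (contact force between bar and caddy above 25 N).
It fails at once if the robot presses on the caddy, hook or gate with more than 15 N (contact force between any of the fingers, the arm and caddy above 15 N).
It fails at once if another loose thing on the bench is moved by more than 25 mm (distance of any of batten, screwdriver, offcut, glue, square, clamp from where it was at the start of the episode above 0.025 m).
It also fails if it takes over 72 s, if anything falls off the work surface, if the arm or the gripper's body presses on something with over 40 N, if the wrist force passes 120 N, or if a joint passes its speed limit or range.

## Robot

A 6-joint arm with a two-finger parallel gripper is mounted at the origin on the work surface. World frame = base frame: x ahead of the robot, y to its left, z up, the work surface at z = 0. Lengths are in m, angles in rad, forces in N, time in s.
With the tool pointing down it reaches from about 0.225 to 0.875 m from the base axis. Payload 3.4 kg.
Tool frame: the origin (TCP) lies at the very end of the fingers, on their centre line; the grasp point (between the pads) lies 19 mm behind it; z points along the fingers, y is the line along which they close (so a half turn about z gives the same grasp; the last joint's range is limited). The gripper opens to 85 mm and grips with 20 to 120 N. Pads are 22 mm wide; open, the fingers measure 114 mm over their backs; the gripper's body (76 mm by 85 mm) begins 54 mm behind the grasp point. The pads swing forward as they close: fully open they stand 13 mm farther back than shut.
Start: joints at [-1.388, 0.276, 1.505, -0, 1.361, -0.121], TCP at [0.172, -0.549, 0.231] pointing down, gripper open.
Joint ranges: [-2.89, 2.89], [-0.75, 2.08], [0.22, 2.7], [-1.18, 4.32], [0.11, 2.71], [-2.7, 2.7]. Speed limits (rad/s): [2.57, 2.57, 3.14, 3.14, 3.14, 3.14].

## Interface

Orientations are given as a 3x3 rotation matrix whose columns are the frame's x, y, z axes.
In Python, from cell import robot gives the robot as it stands. The module is installed in compiled form; this text tells all that it offers.
- The arm moves only by the tool play_rows, never from a script. Its argument "motion" is a list of rows, each a list of 7 numbers: the opening, from -1 (shut) to 1 (fully open), then the shift along the tool's x, y, z in mm, then the turn, a rotation vector about the tool's x, y, z in degrees. A call has 1 to 5 rows; each row shifts and turns the commanded pose from where the row before left it, along the tool's axes as they then stand; what a row does not reach is not made up. A row lasts 1/10 s, in which the tool goes at most 50 mm and 8.59 degrees, less where a joint would pass 70% of its speed; a pose out of reach is approached as far as the arm can. A call with a gripper value outside its range is refused whole. The fingers move at their own pace and stop on an object; "grip_force" is the grip in N (left out, the last holds). Time passes only in rows, so rows that do not move let the fingers close. It gives the time, the measured TCP pose, the force, the opening and the grip force at its end, in the units of the state.
- robot.state(): the state, without advancing time (a new reading comes with each control period).
- robot.read_camera(name): name is "scene" or "side" or "wrist"; returns a dict with "color" (384x512x3 uint8, red, green, blue), "z_map" (384x512 float32, m along the optical axis (not along the pixel's ray), 0 where there is no reading), "camera_matrix" (3x3 intrinsics, pixels), "R" (3x3) and "t" (3): a world point X has camera coordinates R X + t. Camera axes: x right, y down, z forward; pixel columns grow to the right and rows downward; lengths in m; the calibration is good to about 2 mm. The wrist camera is an equidistant fisheye: a pixel r from the principal point sees the ray r / f radians off the axis. A picture is of the moment at which its call begins.
- robot.close_job(): hands the job in; it is judged then, once.
The state is a dict: "time": time; "joints": joint angles; "joint_vel": joint speeds; "joint_torque": joint torques, N m; "tcp_pos": TCP position; "tool_rot": TCP orientation; "ft_force": force on the tool from outside, world axes, zero at the start; "wrist_torque": the same for the moment, N m; "width": finger opening in m; "gripper_force": force on a finger pad.
Only numpy, scipy, OpenCV 4.12 (cv2) and the standard library are available. Lean on these libraries where they do the work, as an engineer would, in place of code of your own. Each camera call takes 0.05 s, during which the arm holds its last target. There are 200 camera calls.

## Working session

There is one attempt and no reset: what is moved stays moved. The work goes in short steps, Python scripts to look and compute and a tool call to move; the robot and the scene stay as the last step left them, time stands still between calls to the robot, and variables do not carry over. Pictures are saved under pics/ and viewed, at most 10 in all, crops included, and the job is handed in when it is done.

Besides the shell and the picture viewer there is one more tool, called as name(argument=value, ...), one argument or row to a line, values as JSON. play_rows: Moves the arm, as the interface text tells. Its arguments: {"type":"object","properties":{"motion":{"type":"array"},"grip_force":{"type":"number"}},"required":["motion"]}

```bash
mkdir -p pics
cat > h.py <<'E'
import numpy as np, cv2
from cell import robot
def cam(n):
    c=robot.read_camera(n); np.savez(f'{n}.npz',**c); return c
def load(n): return dict(np.load(f'{n}.npz'))
def w(c,u,v,fish=False):
    z=float(c['z_map'][v,u]);K=c['camera_matrix']
    p=np.array([(u-K[0,2])/K[0,0],(v-K[1,2])/K[1,1],1])
    return c['R'].T@(p*z-c['t'])
def cloud(c):
    K=c['camera_matrix'];z=c['z_map'];v,u=np.indices(z.shape)
    p=np.stack([(u-K[0,2])/K[0,0]*z,(v-K[1,2])/K[1,1]*z,z],-1)
    return (p-c['t'])@c['R']
E
python3 - <<'E'
from h import *
a=cam('scene');b=cam('side')
for n,c in (('scene',a),('side',b)): cv2.imwrite(f'pics/{n}0.png',cv2.resize(c['color'][:,:,::-1],(800,600),interpolation=cv2.INTER_CUBIC))
s=robot.state();print(s['time'],s['tool_rot'],s['ft_force'],s['width'])
E
```

```text
0.1 [[ 9.54197106e-01  2.99178513e-01 -3.16861304e-04]
 [ 2.99178619e-01 -9.54195694e-01  1.65251599e-03]
 [ 1.92049584e-04 -1.67162410e-03 -9.99998584e-01]] [-0.47722628 -0.96222395  0.23052695] 0.08568636651443662
```

View pics/scene0.png

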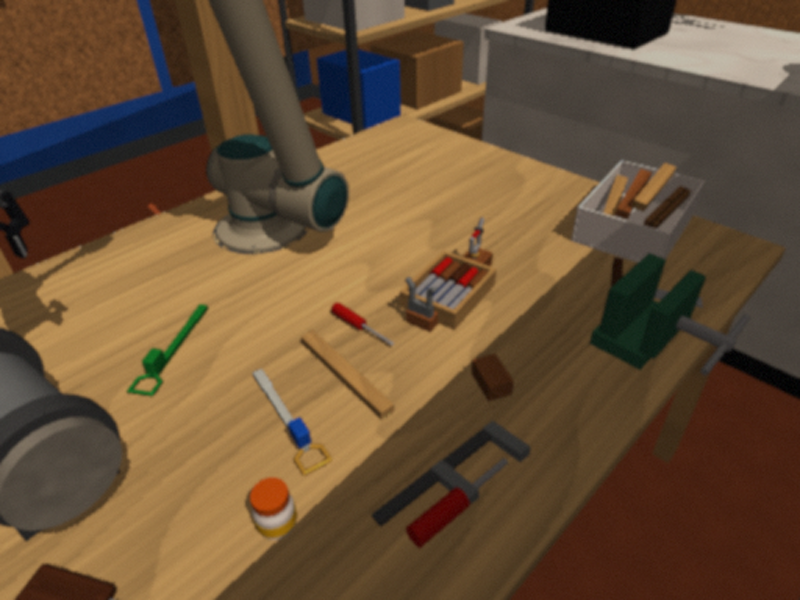

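View pics/side0.png

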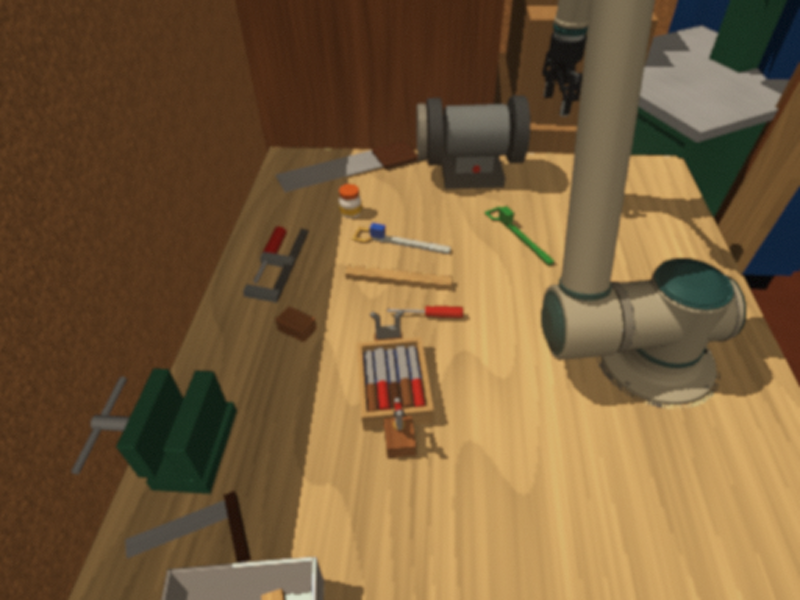

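Scene view: the blue-block bar with brass ring is at (300,432), tail (262,375), ring (312,458); side view has it at (377,231). The only look-alike is the green bar at (152,360) in scene and (505,215) in side, so I choose the blue one. The caddy's fork is at scene (420,300) and side (387,325); its hook is at scene (478,240) and side (400,415).

Run:
```python
from h import *
import h
np.set_printoptions(precision=4,suppress=True)
for n in ('scene','side'):
    c=load(n);P=cloud(c);hsv=cv2.cvtColor(c['color'],cv2.COLOR_RGB2HSV)
    H,S,V=[hsv[...,i].astype(int) for i in range(3)]
    near=(c['z_map']>0)&(P[...,2]>0.004)&(P[...,2]<0.15)
    blue=near&(H>105)&(H<125)&(S>150)&(P[...,0]>0.2)
    B=P[blue];print(n,'blue',blue.sum(),np.median(B,0),B.min(0),B.max(0))
    top=B[B[:,2]>0.036];print(' top',len(top),top.mean(0) if len(top) else '')
    g=np.median(B,0)
    d=np.linalg.norm(P[...,:2]-g[:2],axis=-1)
    bar=near&(d<0.26)&(S<70)&(P[...,2]<0.03)&(P[...,2]>0.006)&~blue
    # connected component 
    k,l=cv2.connectedComponents((bar).astype(np.uint8))
    for i in range(1,k):
        if (l==i).sum()>40:
            Q=P[l==i];m=Q.mean(0);e=np.linalg.svd(Q[:,:2]-m[:2],full_matrices=False)[2][0];t=(Q[:,:2]-m[:2])@e;print(' bar',len(Q),m,e,m[:2]+e*t.min(),m[:2]+e*t.max())
    ring=near&(d<0.11)&(H>15)&(H<30)&(S>120)&(P[...,2]>0.004)&(P[...,2]<.02)
    R=P[ring];print(' ring',len(R),R.mean(0))
    # picks
    uv=dict(scene=[(420,300),(410,288),(432,288),(478,240),(480,222),(422,320),(404,292),(455,322),(495,268),(450,252)],
            side=[(387,325),(376,315),(400,315),(400,415),(397,405),(362,345),(420,343),(432,410),(366,420),(400,435)])[n]
    for u,v in uv: print('  ',(u,v),w(c,int(u*.64),int(v*.64)),c['color'][int(v*.64),int(u*.64)])
c=load('side');cv2.imwrite('pics/caddy.png',cv2.resize(c['color'][185:305,215:295,::-1],(560,600)[0:2] if 0 else (400,600),interpolation=cv2.INTER_CUBIC))
c=load('scene');cv2.imwrite('pics/bar.png',cv2.resize(c['color'][225:315,150:230,::-1],(533,600),interpolation=cv2.INTER_CUBIC))
a=cv2.imread('pics/caddy.png');b=cv2.imread('pics/bar.png');cv2.imwrite('pics/both.png',cv2.resize(np.hstack([a,b]),(800,514)))
```

```text
scene blue 146 [ 0.5919 -0.3377  0.0402] [ 0.5674 -0.3479  0.0199] [ 0.6043 -0.3232  0.0447]
 top 105 [ 0.586  -0.3363  0.0409]
 bar 234 [ 0.4766 -0.3101  0.0114] [ 0.9744 -0.2248] [ 0.4111 -0.295 ] [ 0.5509 -0.3273]
 bar 753 [ 0.7807 -0.2555  0.0153] [-0.1514 -0.9885] [ 0.7957 -0.1575] [ 0.7666 -0.348 ]
 ring 181 [ 0.6242 -0.3439  0.0085]
   (420, 300) [0.5188 0.0046 0.0516] [94 82 72]
   (410, 288) [ 0.5098 -0.0109  0.0856] [68 60 50]
   (432, 288) [0.5526 0.0016 0.1008] [97 96 91]
   (478, 240) [0.4874 0.2166 0.0728] [96 78 62]
   (480, 222) [0.4876 0.2231 0.1118] [115 104  98]
   (422, 320) [ 0.5396 -0.0093  0.0259] [77 42 21]
   (404, 292) [0.4679 0.0144 0.0416] [155 112  61]
   (455, 322) [0.5876 0.0296 0.0216] [96 69 37]
   (495, 268) [0.518  0.2445 0.0004] [166 124  71]
   (450, 252) [ 0.4074  0.2281 -0.0011] [161 121  71]
side blue 16 [ 0.5813 -0.3282  0.0393] [ 0.5693 -0.3359  0.0373] [ 0.5924 -0.322   0.0423]
 top 16 [ 0.5812 -0.3287  0.0397]
 bar 145 [ 0.7853 -0.2296  0.0161] [0.1516 0.9884] [ 0.7688 -0.3372] [ 0.7947 -0.1683]
 bar 150 [ 0.4946 -0.3094  0.0111] [-0.9803  0.1973] [ 0.5966 -0.3299] [ 0.408 -0.292]
 ring 63 [ 0.6253 -0.3499  0.0087]
   (387, 325) [ 0.5291 -0.0045  0.056 ] [154 128  90]
   (376, 315) [0.5476 0.0043 0.0959] [101  88  70]
   (400, 315) [0.5004 0.0017 0.0959] [95 84 67]
   (400, 415) [0.4833 0.2335 0.1152] [110 101  89]
   (397, 405) [0.4911 0.2019 0.0932] [158  40  29]
   (362, 345) [0.5749 0.0319 0.0394] [188 141  80]
   (420, 343) [0.4635 0.024  0.0424] [186 138  78]
   (432, 410) [0.4344 0.1724 0.0397] [152 113  66]
   (366, 420) [0.5474 0.1944 0.0335] [105  77  43]
   (400, 435) [0.4856 0.221  0.0331] [144  85  45]
```

View pics/both.png

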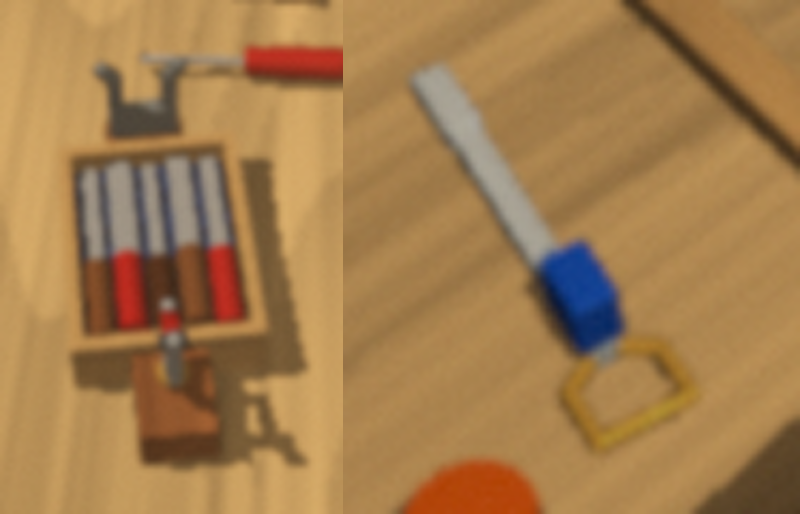

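The crop confirms the choice: blue block, brass D-ring, aluminium bar with flat tail. The caddy shows the fork at its upper end and the hook with red gate at its lower end. Next I fit the caddy pose.

Run:
```python
from h import *
np.set_printoptions(precision=4,suppress=True)
for n in ('scene','side'):
    c=load(n);P=cloud(c);hsv=cv2.cvtColor(c['color'],cv2.COLOR_RGB2HSV)
    X,Y,Z=P[...,0],P[...,1],P[...,2]
    box=(c['z_map']>0)&(X>.38)&(X<.65)&(Y>-.06)&(Y<.29)
    rim=P[box&(Z>.039)&(Z<.045)&(hsv[...,1]>110)]
    print(n,len(rim),cv2.minAreaRect(rim[:,:2].astype(np.float32)*1000))
    f=P[box&(Z>.075)&(Z<.115)&(Y<.06)];print(' fork',len(f),f.mean(0),f.min(0),f.max(0))
    k,l=cv2.connectedComponents((box&(Z>.07)&(Z<.125)).astype(np.uint8))
    for i in range(1,k):
        Q=P[l==i];
        if len(Q)>4: print('  comp',len(Q),Q.mean(0),Q.min(0),Q.max(0))
    red=box&(Z>.075)&(hsv[...,1]>150)&((hsv[...,0]<8)|(hsv[...,0]>172));Q=P[red];print(' red',len(Q),Q.mean(0),Q.min(0),Q.max(0))
```

```text
scene 443 ((510.8462219238281, 103.2077407836914), (127.80670928955078, 206.6614227294922), 9.833961486816406)
 fork 78 [ 0.5303 -0.0043  0.0897] [ 0.4992 -0.0128  0.0754] [0.5611 0.0067 0.1017]
  comp 86 [0.4934 0.2081 0.0924] [0.4832 0.183  0.0701] [0.5004 0.229  0.1194]
  comp 43 [ 0.5099 -0.0078  0.0888] [ 0.4992 -0.0128  0.0712] [0.5171 0.0009 0.1014]
  comp 42 [ 0.5527 -0.0008  0.0878] [ 0.5448 -0.0057  0.0716] [0.5611 0.0067 0.1017]
 red 16 [0.4919 0.2069 0.0954] [0.4832 0.1941 0.0936] [0.4979 0.2154 0.0986]
side 610 ((506.4415588378906, 110.0901107788086), (126.0060806274414, 217.23402404785156), 9.994424819946289)
 fork 68 [0.5251 0.0024 0.0903] [ 0.4946 -0.008   0.0757] [0.5566 0.0116 0.1016]
  comp 39 [ 0.5048 -0.0011  0.0891] [ 0.4946 -0.008   0.0717] [0.5132 0.0045 0.1016]
  comp 38 [0.5467 0.0064 0.0874] [0.5391 0.0009 0.0704] [0.5566 0.0116 0.1006]
  comp 79 [0.4877 0.2172 0.0956] [0.4793 0.1883 0.0706] [0.4948 0.2335 0.1178]
 red 17 [0.4898 0.2047 0.0945] [0.4852 0.1982 0.0915] [0.4938 0.213  0.0979]
```

play_rows(
  motion=[
    [1, 0, 0, 0, 0, 0, 8],
    [1, 0, 0, 0, 0, 0, 8],
    [1, 0, 0, 0, 0, 0, 8],
    [1, 0, 0, 0, 0, 0, 5.5],
  ],
  grip_force=60,
)

```text
time: 0.5
tcp_pos: [0.1719, -0.5484, 0.2308]
tool_rot: [[0.977, -0.214, -0.0], [-0.214, -0.977, 0.001], [-0.0, -0.001, -1.0]]
ft_force: [0.7, -0.8, -0.5]
width: 0.0855
gripper_force: 0.0
```

Run:
```python
from h import *
np.set_printoptions(precision=3,suppress=True)
for n in('side','scene'):
    c=load(n);P=cloud(c);q=P[(c['z_map']>0)&(P[...,2]>.07)&(P[...,2]<.4)&(P[...,1]<-.36)&(P[...,1]>-.9)&(P[...,0]>.22)&(P[...,0]<.9)]
    print(n,len(q),np.percentile(q,[0,5,50,95,100],axis=0))
```

```text
side 2604 [[ 0.22  -0.707  0.07 ]
 [ 0.234 -0.637  0.084]
 [ 0.358 -0.576  0.161]
 [ 0.486 -0.54   0.207]
 [ 0.677 -0.415  0.216]]
scene 6860 [[ 0.225 -0.694  0.07 ]
 [ 0.258 -0.669  0.081]
 [ 0.497 -0.605  0.167]
 [ 0.507 -0.549  0.211]
 [ 0.688 -0.418  0.217]]
```

play_rows(
  motion=[
    [1, -9, -44, 0, 0, 0, 0],
    [1, -9, -44, 0, 0, 0, 0],
    [1, 0, -45, 0, 0, 0, 0],
    [1, 30, -38, 0, 0, 0, 0],
    [1, 40, -25, 0, 0, 0, 0],
  ],
)

```text
time: 1.0
tcp_pos: [0.2631, -0.3648, 0.2314]
tool_rot: [[0.977, -0.212, -0.001], [-0.212, -0.977, 0.001], [-0.001, -0.001, -1.0]]
ft_force: [-0.1, -1.3, 0.4]
width: 0.0857
gripper_force: 0.0
```

play_rows(
  motion=[
    [1, 45, -20, 0, 0, 0, 0],
    [1, 45, -20, 0, 0, 0, 0],
    [1, 45, -18, 0, 0, 0, 0],
    [1, 45, -18, 0, 0, 0, 0],
    [1, 45, -15, 0, 0, 0, 0],
  ],
)

```text
time: 1.5
tcp_pos: [0.5047, -0.3249, 0.2309]
tool_rot: [[0.978, -0.209, -0.001], [-0.209, -0.978, 0.0], [-0.001, -0.0, -1.0]]
ft_force: [0.9, -1.6, -0.2]
width: 0.0853
gripper_force: 0.0
```

play_rows(
  motion=[
    [1, 40, -10, 10, 0, 0, 0],
    [1, 35, -5, 25, 0, 0, 0],
    [1, 0, 0, 20, 0, 0, 0],
    [1, 0, 0, 0, 0, 0, 0],
  ],
)

```text
time: 1.9
tcp_pos: [0.5783, -0.3254, 0.1717]
tool_rot: [[0.978, -0.208, -0.007], [-0.208, -0.978, 0.005], [-0.008, -0.003, -1.0]]
ft_force: [-0.9, -0.3, -0.2]
width: 0.0852
gripper_force: 0.0
```

Take one wrist view to refine the block position.

Run:
```python
from h import *
np.set_printoptions(precision=4,suppress=True)
c=cam('wrist');s=robot.state();print(s['tcp_pos'],s['time'],c['camera_matrix'][0])
K=c['camera_matrix'];hsv=cv2.cvtColor(c['color'],cv2.COLOR_RGB2HSV)
v,u=np.indices(c['z_map'].shape);x=u-K[0,2];y=v-K[1,2];r=np.hypot(x,y)+1e-9;th=r/K[0,0]
p=np.stack([np.tan(th)*x/r,np.tan(th)*y/r,np.ones_like(th)],-1)*c['z_map'][...,None]
P=(p-c['t'])@c['R']
ok=(c['z_map']>0)&(th<1.3)
m=ok&(hsv[...,0]>105)&(hsv[...,0]<128)&(hsv[...,1]>150)&(P[...,2]>.036)&(P[...,2]<.05)&(abs(P[...,0]-.584)<.06)&(abs(P[...,1]+.33)<.06)
print(m.sum(),P[m].mean(0),P[m].min(0),P[m].max(0),cv2.minAreaRect(P[m][:,:2].astype(np.float32)*1000),'px',u[m].mean(),v[m].mean())
cv2.imwrite('pics/w1.png',cv2.resize(c['color'][:,:,::-1],(640,480)))
```

```text
[ 0.5785 -0.3261  0.1739] 1.95 [297.3186   0.     256.7672]
810 [ 0.5816 -0.3353  0.0418] [ 0.5616 -0.3481  0.0361] [ 0.5996 -0.3221  0.0441] ((580.3597412109375, -335.2796630859375), (20.29280662536621, 36.348411560058594), 77.89592742919922) px 265.4679012345679 171.39876543209877
```

View pics/w1.png

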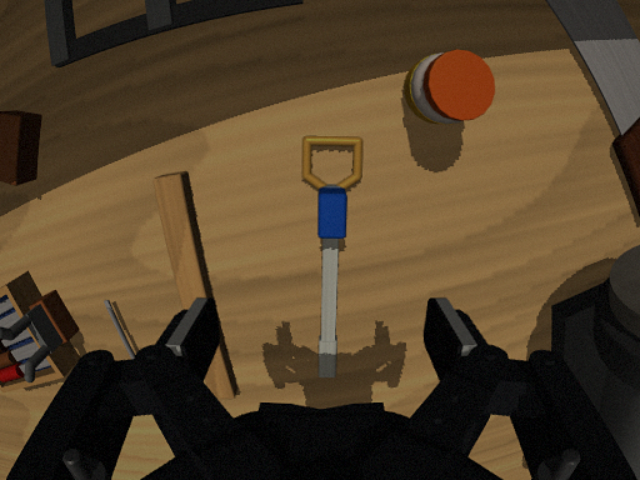

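Wrist view: block at (332,212), ring bar at (332,140), bar aligned with the tool; jar clear at (450,90), batten at (185,270). Descending.

play_rows(
  motion=[
    [1, 4, 8, 30, 0, 0, 0],
    [1, 0, 0, 40, 0, 0, 0],
    [1, 0, 0, 40, 0, 0, 0],
    [1, 0, 0, 35, 0, 0, 0],
    [1, 0, 0, 12, 0, 0, 0],
  ],
)

```text
time: 2.45
tcp_pos: [0.5793, -0.3351, 0.0172]
tool_rot: [[0.978, -0.21, -0.004], [-0.21, -0.978, 0.003], [-0.005, -0.002, -1.0]]
ft_force: [-0.6, 0.3, -1.3]
width: 0.0856
gripper_force: 0.0
```

play_rows(
  motion=[
    [1, 0, 0, 0, 0, 0, 0],
    [1, 0, 0, 0, 0, 0, 0],
  ],
)

```text
time: 2.65
tcp_pos: [0.5828, -0.337, 0.0216]
tool_rot: [[0.978, -0.21, 0.003], [-0.21, -0.978, -0.002], [0.003, 0.002, -1.0]]
ft_force: [0.7, -0.9, 1.3]
width: 0.0853
gripper_force: 0.0
```

play_rows(
  motion=[
    [1, 0, 0, 7, 0, 0, 0],
    [0.2, 0, 0, 0, 0, 0, 0],
    [-0.6, 0, 0, 0, 0, 0, 0],
    [-1, 0, 0, 0, 0, 0, 0],
    [-1, 0, 0, 0, 0, 0, 0],
  ],
  grip_force=60,
)

```text
time: 3.15
tcp_pos: [0.5819, -0.3359, 0.0127]
tool_rot: [[0.978, -0.209, 0.0], [-0.209, -0.978, -0.0], [0.001, 0.0, -1.0]]
ft_force: [-0.4, -0.9, -0.9]
width: 0.0285
gripper_force: 0.0
```

play_rows(
  motion=[
    [-1, 0, 0, 0, 0, 0, 0],
    [-1, 0, 0, 0, 0, 0, 0],
    [-1, 0, 0, 0, 0, 0, 0],
  ],
  grip_force=110,
)

```text
time: 3.45
tcp_pos: [0.5821, -0.3359, 0.0129]
tool_rot: [[0.978, -0.21, 0.001], [-0.21, -0.978, -0.0], [0.001, 0.0, -1.0]]
ft_force: [-0.6, 1.4, 4.3]
width: 0.0205
gripper_force: 107.9
```

Run:
```python
import numpy as np
p=np.array([.582,-.336]);q=np.array([.502,.1506]);n=14
a=-12.1
for i in range(n):
    d=(q-p)/n*1000; c,s=np.cos(np.radians(a)),np.sin(np.radians(a))
    print(i,np.round([d@[c,s],d@[s,-c]],0)); a+=8
```

```text
0 [-13. -33.]
1 [ -8. -34.]
2 [ -3. -35.]
3 [  2. -35.]
4 [  6. -35.]
5 [ 11. -33.]
6 [ 16. -32.]
7 [ 20. -29.]
8 [ 24. -26.]
9 [ 27. -22.]
10 [ 30. -18.]
11 [ 32. -14.]
12 [34. -9.]
13 [35. -5.]
```

play_rows(
  motion=[
    [-1, 0, 0, -15, 0, 0, 0],
    [-1, 0, 0, -45, 0, 0, 0],
    [-1, 0, 0, -45, 0, 0, 0],
    [-1, 0, 0, -45, 0, 0, 0],
    [-1, 0, 0, -35, 0, 0, 0],
  ],
)

```text
time: 3.95
tcp_pos: [0.5819, -0.3362, 0.2006]
tool_rot: [[0.978, -0.21, 0.002], [-0.21, -0.978, -0.002], [0.002, 0.001, -1.0]]
ft_force: [0.3, -0.6, -2.0]
width: 0.0205
gripper_force: 107.8
```

play_rows(
  motion=[
    [-1, -13, -33, 0, 0, 0, -8],
    [-1, -8, -34, 0, 0, 0, -8],
    [-1, -3, -35, 0, 0, 0, -8],
    [-1, 2, -35, 0, 0, 0, -8],
    [-1, 6, -35, 0, 0, 0, -8],
  ],
)

```text
time: 4.45
tcp_pos: [0.5527, -0.1607, 0.1973]
tool_rot: [[0.881, 0.473, -0.001], [0.473, -0.881, 0.0], [-0.0, -0.0, -1.0]]
ft_force: [0.3, -0.2, -2.4]
width: 0.0207
gripper_force: 108.1
```

play_rows(
  motion=[
    [-1, 11, -33, 0, 0, 0, -8],
    [-1, 16, -32, 0, 0, 0, -8],
    [-1, 20, -29, 0, 0, 0, -8],
    [-1, 24, -26, 0, 0, 0, -8],
    [-1, 27, -22, 0, 0, 0, -8],
  ],
)

```text
time: 4.95
tcp_pos: [0.5241, 0.013, 0.1975]
tool_rot: [[0.371, 0.929, -0.0], [0.929, -0.371, -0.0], [-0.0, -0.0, -1.0]]
ft_force: [-0.4, 0.3, -2.4]
width: 0.0203
gripper_force: 108.1
```

play_rows(
  motion=[
    [-1, 30, -18, 0, 0, 0, -8],
    [-1, 32, -14, 0, 0, 0, -8],
    [-1, 34, -9, 0, 0, 0, -8],
    [-1, 35, -5, 0, 0, 0, -8],
    [-1, 0, 0, 0, 0, 0, 0],
  ],
)

```text
time: 5.45
tcp_pos: [0.5008, 0.1541, 0.1974]
tool_rot: [[-0.178, 0.984, -0.001], [0.984, 0.178, 0.002], [0.003, -0.001, -1.0]]
ft_force: [1.0, -0.6, -2.9]
width: 0.0205
gripper_force: 108.0
```

play_rows(
  motion=[
    [-1, 0, 0, 0, 0, 0, 0],
    [-1, 0, 0, 0, 0, 0, 0],
  ],
)

```text
time: 5.65
tcp_pos: [0.5023, 0.1495, 0.1973]
tool_rot: [[-0.171, 0.985, -0.0], [0.985, 0.171, -0.001], [-0.001, -0.0, -1.0]]
ft_force: [-0.4, -0.3, -2.5]
width: 0.0203
gripper_force: 108.0
```

```bash
cat > m.py <<'E'
from h import *
np.set_printoptions(precision=4,suppress=True)
O=np.array([.5106,.1014]);e=np.array([-.1724,.985]);x=np.array([.985,.1724])
ims=[]
for n in ('scene','side'):
    c=cam(n);P=cloud(c);hsv=cv2.cvtColor(c['color'],cv2.COLOR_RGB2HSV);H,S,V=[hsv[...,i].astype(int) for i in range(3)]
    Q=np.stack([(P[...,:2]-O)@x,(P[...,:2]-O)@e,P[...,2]],-1)*1000
    a=(c['z_map']>0)&(abs(Q[...,0])<60)&(abs(Q[...,1])<170)
    zt=robot.state()['tcp_pos'][2]*1000
    brass=a&(H>14)&(H<32)&(S>110)&(abs(Q[...,2]-(zt-6))<20)
    b=Q[brass];print(n,'ring',len(b),b.mean(0),b.min(0),b.max(0)); f=b[b[:,1]>np.percentile(b[:,1],65)];print('  endbar',f.mean(0))
    bar=a&(S<90)&(abs(Q[...,2]-zt)<25)&(Q[...,1]<25)
    b=Q[bar]
    for lo in range(-150,20,35):
        g=b[(b[:,1]>=lo)&(b[:,1]<lo+35)]
        if len(g)>5: print('  bar',lo,len(g),g.mean(0),'zmax',np.percentile(g[:,2],90),g[:,1].min())
    for nm,m in (('fork',(Q[...,2]>75)&(Q[...,2]<105)&(Q[...,1]<-85)),('hook',(Q[...,2]>75)&(Q[...,2]<122)&(Q[...,1]>80)),('red',(S>150)&((H<8)|(H>172))&(Q[...,2]>80)&(Q[...,2]<110)&(Q[...,1]>80))):
        b=Q[a&m&~bar&~brass]
        if len(b)>3:print('  ',nm,len(b),b.mean(0),b.min(0),b.max(0))
    u=[np.where(a)[1].min(),np.where(a)[1].max(),np.where(a)[0].min(),np.where(a)[0].max()]
    ims.append(cv2.resize(c['color'][max(u[2]-10,0):u[3]+5,max(u[0]-5,0):u[1]+5,::-1],(400,500),interpolation=cv2.INTER_CUBIC))
import sys
cv2.imwrite(f'pics/{sys.argv[1]}.png',np.hstack(ims))
E
python3 m.py m1
```

```text
scene ring 62 [ 18.8334  64.2204 193.5022] [ -21.1589 -104.2892  183.834 ] [ 28.9122 105.932  210.1188]
  endbar [ 18.4723  97.9442 192.0689]
  bar -150 49 [   2.3915 -126.174   193.1089] zmax 196.65490495837645 -133.0277276271882
  bar -115 62 [  3.6886 -98.48   194.6333] zmax 196.912757974175 -114.71847026737458
  bar -80 49 [  4.0317 -62.3404 194.8728] zmax 197.37162348786828 -79.13103695639221
  bar -45 47 [  4.4076 -26.8929 195.0512] zmax 197.3586989710641 -43.795890070564475
  bar -10 38 [  4.5457   7.5104 194.5446] zmax 196.751480663469 -9.978255626093134
   fork 75 [   0.923  -107.5974   90.3697] [ -29.2006 -111.7428   75.4504] [  32.5647 -100.0679  102.0491]
   hook 76 [  1.6454 108.6377  95.2855] [-6.0301 83.6068 75.7598] [  8.6301 132.5446 118.1656]
   red 16 [ -0.3852 107.5376  95.1311] [-5.7348 97.5356 91.6873] [  3.5358 117.2978  98.3923]
side ring 155 [  1.873   87.9134 193.1382] [-22.9843  52.9451 187.8866] [ 25.9305 108.2898 207.5171]
  endbar [  0.8446 104.5449 192.4848]
  bar -10 23 [  0.21    -1.9611 195.5156] zmax 197.7219991656186 -9.179531430440885
   fork 13 [   1.9854 -101.6869   92.5751] [ -21.096  -108.2954   84.9716] [ 28.5812 -95.6443 101.0978]
   hook 74 [ -2.5529 117.4258  97.0505] [-10.8614  87.5951  75.1512] [  5.2778 135.3493 120.1043]
   red 17 [ -2.6928 105.2879  94.5338] [-7.3269 98.2624 91.6114] [  1.5236 111.0495  96.7925]
```

View pics/m1.png

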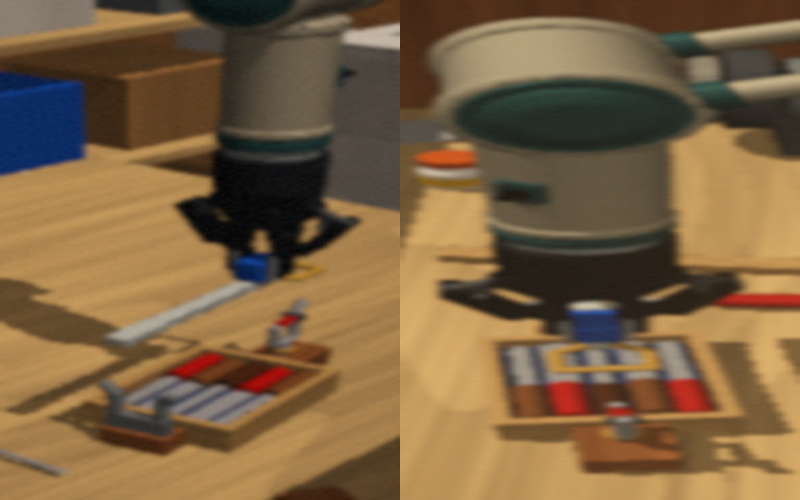

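Both views show the bar level in the grip over the caddy, with the ring over the hook and the tail toward the fork (left panel (115,335), right panel ring (600,357)). Small corrections, then down partway.

play_rows(
  motion=[
    [-1, 2, -1, 15, 0, 0, -1],
    [-1, 0, 0, 20, 0, 0, 0],
    [-1, 0, 0, 20, 0, 0, 0],
    [-1, 0, 0, 10, 0, 0, 0],
    [-1, 0, 0, 0, 0, 0, 0],
  ],
)

```text
time: 6.25
tcp_pos: [0.5001, 0.1511, 0.1309]
tool_rot: [[-0.188, 0.982, -0.003], [0.982, 0.188, -0.001], [-0.0, -0.003, -1.0]]
ft_force: [0.1, -0.6, -2.7]
width: 0.0203
gripper_force: 107.9
```

```bash
python3 m.py m2; python3 -c "
from h import *
s=robot.state();print(s['tcp_pos'],s['ft_force'],s['wrist_torque'])"
```

```text
scene ring 50 [ 17.9478  83.5626 126.1138] [ -3.6161  36.3893 113.1391] [ 26.9644 127.9414 144.4866]
  endbar [ 12.2938 106.1856 123.9569]
  bar -150 45 [   3.5535 -124.431   126.7033] zmax 130.55331326580668 -132.539350033429
  bar -115 61 [  5.2674 -98.4641 127.8419] zmax 131.04127270491068 -114.41676939686737
  bar -80 48 [  4.056  -62.2348 128.0705] zmax 130.73502994977105 -78.18362344923787
  bar -45 47 [  3.7434 -28.0313 128.2956] zmax 131.14493705369136 -44.1853976218212
  bar -10 42 [  3.6097   7.861  128.384 ] zmax 130.80058952853355 -8.686115476978602
   fork 71 [   2.005  -107.7963   90.3185] [ -28.8843 -112.3153   75.9747] [  34.2118 -101.5841  103.274 ]
   hook 45 [  1.8324 102.7636  90.2588] [-4.3592 83.7016 75.7471] [  9.2414 129.8484 118.5208]
   red 4 [ 0.423  98.7114 93.745 ] [-1.5675 97.2615 92.273 ] [  3.0456 101.3618  94.8527]
side ring 135 [ -1.3183  92.6209 127.3894] [-25.2143  66.5384 122.9044] [ 23.3025 111.1893 131.1627]
  endbar [ -1.5756 107.1653 127.0798]
  bar -10 13 [ -1.3072   3.4068 129.7115] zmax 130.74352799380486 -1.769109942176423
   hook 75 [ -2.4456 117.3322  97.4762] [-10.9141  89.1428  75.822 ] [ 13.1078 135.0423 121.6245]
   red 15 [ -2.7481 104.3564  94.2488] [-7.2855 99.042  92.6324] [  1.2191 110.4383  97.127 ]
[0.50169105 0.15168713 0.13274308] [ 0.59161536 -0.37435352 -2.12351605] [ 0.11323478  0.02628667 -0.02058118]
```

View pics/m2.png

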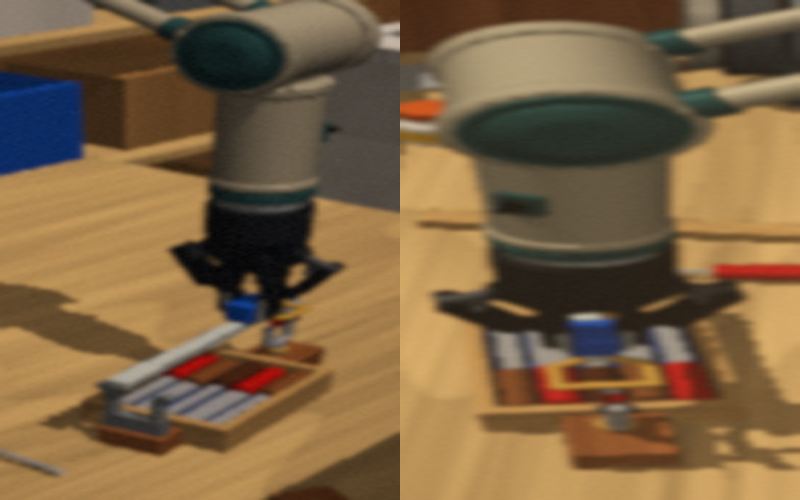

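The pictures show the ring around the hook top (right panel (605,375)) and the tail over the fork (left panel (115,380)). Going down.

play_rows(
  motion=[
    [-1, 0, 0, 8, 0, 0, 0],
    [-1, 0, 0, 8, 0, 0, 0],
    [-1, 0, 0, 3, 0, 0, 0],
    [-1, 0, 0, 0, 0, 0, 0],
  ],
)

```text
time: 6.75
tcp_pos: [0.5005, 0.152, 0.1126]
tool_rot: [[-0.189, 0.982, -0.001], [0.982, 0.189, -0.0], [-0.0, -0.001, -1.0]]
ft_force: [-1.1, 0.1, -1.0]
width: 0.0202
gripper_force: 108.0
```

play_rows(
  motion=[
    [-1, 0, 0, 2, 0, 0, 0],
    [-1, 0, 0, 2, 0, 0, 0],
    [-1, 0, 0, 2, 0, 0, 0],
    [-1, 0, 0, 0, 0, 0, 0],
  ],
)

```text
time: 7.15
tcp_pos: [0.5008, 0.1521, 0.107]
tool_rot: [[-0.189, 0.982, -0.0], [0.982, 0.189, -0.0], [-0.0, -0.0, -1.0]]
ft_force: [-0.6, -0.3, -2.2]
width: 0.0202
gripper_force: 108.0
```

play_rows(
  motion=[
    [-1, 0, 0, 2, 0, 0, 0],
    [-1, 0, 0, 2, 0, 0, 0],
    [-1, 0, 0, 0, 0, 0, 0],
  ],
)

```text
time: 7.45
tcp_pos: [0.5012, 0.1522, 0.1038]
tool_rot: [[-0.189, 0.982, 0.001], [0.982, 0.189, 0.0], [0.0, 0.001, -1.0]]
ft_force: [-2.0, -0.1, 4.2]
width: 0.0206
gripper_force: 108.8
```

play_rows(
  motion=[
    [-1, 0, 0, 2, 0, 0, 0],
    [-1, 0, 0, 2, 0, 0, 0],
    [-1, 0, 0, 0, 0, 0, 0],
  ],
)

```text
time: 7.75
tcp_pos: [0.502, 0.1518, 0.0996]
tool_rot: [[-0.189, 0.982, 0.002], [0.982, 0.189, -0.0], [-0.001, 0.002, -1.0]]
ft_force: [-0.6, -3.0, 3.8]
width: 0.0201
gripper_force: 109.0
```

play_rows(
  motion=[
    [-1, 0, 0, 2, 0, 0, 0],
    [-1, 0, 0, 2, 0, 0, 0],
    [-1, 0, 0, 0, 0, 0, 0],
  ],
)

```text
time: 8.05
tcp_pos: [0.5022, 0.1514, 0.0955]
tool_rot: [[-0.189, 0.982, 0.002], [0.982, 0.189, -0.001], [-0.002, 0.002, -1.0]]
ft_force: [1.7, -3.5, 2.9]
width: 0.0205
gripper_force: 108.9
```

play_rows(
  motion=[
    [-1, 0, 0, 2, 0, 0, 0],
    [-1, 0, 0, 2, 0, 0, 0],
    [-1, 0, 0, 2, 0, 0, 0],
    [-1, 0, 0, 0, 0, 0, 0],
  ],
)

```text
time: 8.45
tcp_pos: [0.501, 0.1515, 0.0887]
tool_rot: [[-0.19, 0.982, -0.0], [0.982, 0.19, -0.001], [-0.001, -0.001, -1.0]]
ft_force: [2.9, -4.0, 1.0]
width: 0.0206
gripper_force: 108.6
```

play_rows(
  motion=[
    [-1, 0, 0, 2, 0, 0, 0],
    [-1, 0, 0, 2, 0, 0, 0],
    [-1, 0, 0, 0, 0, 0, 0],
  ],
)

```text
time: 8.75
tcp_pos: [0.5006, 0.1516, 0.0846]
tool_rot: [[-0.19, 0.982, -0.001], [0.982, 0.19, -0.001], [-0.001, -0.001, -1.0]]
ft_force: [1.7, -4.8, -0.7]
width: 0.0205
gripper_force: 108.4
```

play_rows(
  motion=[
    [-1, 0, 0, 2, 0, 0, 0],
    [-1, 0, 0, 2, 0, 0, 0],
    [-1, 0, 0, 0, 0, 0, 0],
  ],
)

```text
time: 9.05
tcp_pos: [0.5005, 0.1513, 0.0803]
tool_rot: [[-0.19, 0.982, -0.001], [0.982, 0.19, -0.002], [-0.002, -0.002, -1.0]]
ft_force: [1.9, -6.4, -3.8]
width: 0.0208
gripper_force: 107.8
```

play_rows(
  motion=[
    [-1, 0, 0, 1.5, 0, 0, 0],
    [-1, 0, 0, 1.5, 0, 0, 0],
    [-1, 0, 0, 0, 0, 0, 0],
  ],
)

```text
time: 9.35
tcp_pos: [0.4997, 0.153, 0.0773]
tool_rot: [[-0.188, 0.982, -0.003], [0.982, 0.188, 0.002], [0.002, -0.003, -1.0]]
ft_force: [-0.7, 0.5, -3.2]
width: 0.0201
gripper_force: 108.0
```

play_rows(
  motion=[
    [-1, 0, 0, 1.5, 0, 0, 0],
    [-1, 0, 0, 1.5, 0, 0, 0],
    [-1, 0, 0, 0, 0, 0, 0],
  ],
)

```text
time: 9.65
tcp_pos: [0.5007, 0.1523, 0.075]
tool_rot: [[-0.189, 0.982, -0.001], [0.982, 0.189, 0.0], [0.0, -0.001, -1.0]]
ft_force: [0.3, -0.9, -2.5]
width: 0.0203
gripper_force: 108.0
```

Gate force rose, then vanished at ring height ≈ 71 mm, so it snapped. Now raising slowly until the ring pulls on the gate.

play_rows(
  motion=[
    [-1, 0, 0, -2, 0, 0, 0],
    [-1, 0, 0, -2, 0, 0, 0],
    [-1, 0, 0, 0, 0, 0, 0],
  ],
)

```text
time: 9.95
tcp_pos: [0.5015, 0.1522, 0.0798]
tool_rot: [[-0.189, 0.982, 0.001], [0.982, 0.189, 0.0], [-0.0, 0.001, -1.0]]
ft_force: [0.9, -0.6, -2.3]
width: 0.0203
gripper_force: 108.0
```

play_rows(
  motion=[
    [-1, 0, 0, -1, 0, 0, 0],
    [-1, 0, 0, -1, 0, 0, 0],
    [-1, 0, 0, 0, 0, 0, 0],
  ],
)

```text
time: 10.25
tcp_pos: [0.5012, 0.1521, 0.0815]
tool_rot: [[-0.189, 0.982, 0.0], [0.982, 0.189, -0.0], [-0.0, 0.0, -1.0]]
ft_force: [-0.2, -0.3, -2.4]
width: 0.0202
gripper_force: 108.0
```

play_rows(
  motion=[
    [-1, 0, 0, -1, 0, 0, 0],
    [-1, 0, 0, -1, 0, 0, 0],
    [-1, 0, 0, 0, 0, 0, 0],
  ],
)

```text
time: 10.55
tcp_pos: [0.5012, 0.1521, 0.0834]
tool_rot: [[-0.189, 0.982, 0.0], [0.982, 0.189, -0.0], [-0.0, 0.0, -1.0]]
ft_force: [-0.2, -0.4, -2.8]
width: 0.0204
gripper_force: 108.0
```

play_rows(
  motion=[
    [-1, 0, 0, -1, 0, 0, 0],
    [-1, 0, 0, -1, 0, 0, 0],
    [-1, 0, 0, 0, 0, 0, 0],
  ],
)

```text
time: 10.85
tcp_pos: [0.5012, 0.1521, 0.0854]
tool_rot: [[-0.189, 0.982, 0.0], [0.982, 0.189, -0.0], [-0.0, 0.0, -1.0]]
ft_force: [0.5, -0.0, -2.5]
width: 0.02
gripper_force: 108.0
```

play_rows(
  motion=[
    [-1, 0, 0, -1, 0, 0, 0],
    [-1, 0, 0, 0, 0, 0, 0],
  ],
)

```text
time: 11.05
tcp_pos: [0.5011, 0.1521, 0.0864]
tool_rot: [[-0.189, 0.982, 0.0], [0.982, 0.189, -0.0], [-0.0, 0.0, -1.0]]
ft_force: [-0.2, 0.2, -3.1]
width: 0.0205
gripper_force: 108.0
```

play_rows(
  motion=[
    [-1, 0, 0, -1, 0, 0, 0],
    [-1, 0, 0, 0, 0, 0, 0],
  ],
)

```text
time: 11.25
tcp_pos: [0.5011, 0.1521, 0.0874]
tool_rot: [[-0.189, 0.982, 0.0], [0.982, 0.189, -0.0], [-0.0, 0.0, -1.0]]
ft_force: [-0.1, -0.4, -2.9]
width: 0.0204
gripper_force: 108.0
```

play_rows(
  motion=[
    [-1, 0, 0, -1, 0, 0, 0],
    [-1, 0, 0, 0, 0, 0, 0],
  ],
)

```text
time: 11.45
tcp_pos: [0.5012, 0.1521, 0.0884]
tool_rot: [[-0.189, 0.982, 0.0], [0.982, 0.189, -0.0], [-0.0, 0.0, -1.0]]
ft_force: [0.4, -0.4, -2.5]
width: 0.0205
gripper_force: 108.0
```

play_rows(
  motion=[
    [-1, 0, 0, -1, 0, 0, 0],
    [-1, 0, 0, 0, 0, 0, 0],
  ],
)

```text
time: 11.65
tcp_pos: [0.5011, 0.1521, 0.0894]
tool_rot: [[-0.189, 0.982, 0.0], [0.982, 0.189, -0.0], [-0.0, 0.0, -1.0]]
ft_force: [0.2, -0.1, -2.6]
width: 0.0207
gripper_force: 108.0
```

play_rows(
  motion=[
    [-1, 0, 0, -1, 0, 0, 0],
    [-1, 0, 0, 0, 0, 0, 0],
  ],
)

```text
time: 11.85
tcp_pos: [0.5011, 0.1521, 0.0904]
tool_rot: [[-0.189, 0.982, 0.0], [0.982, 0.189, -0.0], [-0.0, 0.0, -1.0]]
ft_force: [0.9, -0.2, -3.1]
width: 0.0203
gripper_force: 108.0
```

```bash
python3 m.py m3 | grep -A12 side
python3 - <<'E'
from h import *
c=load('side');cv2.imwrite('pics/hk.png',cv2.resize(c['color'][225:300,215:295,::-1],(640,600),interpolation=cv2.INTER_CUBIC))
E
```

```text
side ring 125 [-1.2592 92.3588 85.2519] [-25.2366  65.8951  65.109 ] [ 24.2846 126.0942 100.4147]
  endbar [ -1.2442 109.0512  84.7466]
  bar -10 11 [ 0.0577  7.5786 89.1174] zmax 90.07278795465857 4.078785652319219
   hook 77 [ -2.0419 115.6396  95.7047] [-10.2729  83.2834  75.7889] [ 17.6419 135.6164 117.5779]
   red 17 [ -2.7284 104.739   93.7067] [-7.2629 96.8395 89.4827] [  1.5721 111.8656  97.4676]
```

View pics/hk.png

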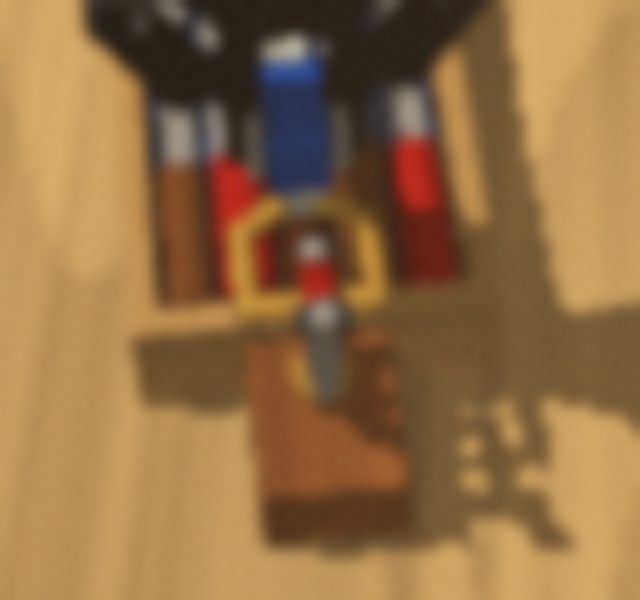

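The close view shows the red gate shut at (318,275) with the ring's end bar (y≈300) passing beneath it. Continuing up.

play_rows(
  motion=[
    [-1, 0, 0, -1, 0, 0, 0],
    [-1, 0, 0, 0, 0, 0, 0],
  ],
)

```text
time: 12.15
tcp_pos: [0.5011, 0.1521, 0.0914]
tool_rot: [[-0.189, 0.982, 0.0], [0.982, 0.189, -0.0], [-0.0, 0.0, -1.0]]
ft_force: [0.6, -0.4, -2.1]
width: 0.0203
gripper_force: 108.0
```

play_rows(
  motion=[
    [-1, 0, 0, -0.7, 0, 0, 0],
    [-1, 0, 0, 0, 0, 0, 0],
  ],
)

```text
time: 12.35
tcp_pos: [0.5011, 0.1521, 0.092]
tool_rot: [[-0.189, 0.982, 0.0], [0.982, 0.189, -0.0], [-0.0, 0.0, -1.0]]
ft_force: [-0.8, -0.4, -2.6]
width: 0.0207
gripper_force: 108.0
```

play_rows(
  motion=[
    [-1, 0, 0, -0.7, 0, 0, 0],
    [-1, 0, 0, 0, 0, 0, 0],
  ],
)

```text
time: 12.55
tcp_pos: [0.501, 0.152, 0.0926]
tool_rot: [[-0.189, 0.982, -0.0], [0.982, 0.189, -0.0], [-0.0, -0.0, -1.0]]
ft_force: [0.5, -0.1, -3.9]
width: 0.0204
gripper_force: 107.9
```

play_rows(
  motion=[
    [-1, 0, 0, -0.7, 0, 0, 0],
    [-1, 0, 0, 0, 0, 0, 0],
  ],
)

```text
time: 12.75
tcp_pos: [0.5009, 0.1521, 0.093]
tool_rot: [[-0.189, 0.982, -0.0], [0.982, 0.189, -0.0], [-0.0, -0.0, -1.0]]
ft_force: [0.7, 0.5, -7.3]
width: 0.0207
gripper_force: 107.5
```

play_rows(
  motion=[
    [-1, 0, 0, -0.9, 0, 0, 0],
    [-1, 0, 0, 0, 0, 0, 0],
    [-1, 0, 0, 0, 0, 0, 0],
  ],
)

```text
time: 13.05
tcp_pos: [0.5008, 0.1521, 0.0935]
tool_rot: [[-0.189, 0.982, -0.001], [0.982, 0.189, -0.0], [-0.0, -0.001, -1.0]]
ft_force: [1.4, 2.1, -13.2]
width: 0.0205
gripper_force: 107.7
```

play_rows(
  motion=[
    [-1, 0, 0, 0, 0, 0, 0],
    [-1, 0, 0, 0, 0, 0, 0],
    [-1, 0, 0, 0, 0, 0, 0],
    [-1, 0, 0, 0, 0, 0, 0],
  ],
)

```text
time: 13.45
tcp_pos: [0.5007, 0.1521, 0.0938]
tool_rot: [[-0.189, 0.982, -0.001], [0.982, 0.189, -0.0], [-0.0, -0.001, -1.0]]
ft_force: [2.7, 2.5, -16.7]
width: 0.0202
gripper_force: 107.7
```

Pull proven (10–14 N net for over 0.5 s). Lowering.

play_rows(
  motion=[
    [-1, 0, 0, 2, 0, 0, 0],
    [-1, 0, 0, 4, 0, 0, 0],
    [-1, 0, 0, 5, 0, 0, 0],
    [-1, 0, 0, 5, 0, 0, 0],
    [-1, 0, 0, 1, 0, 0, 0],
  ],
)

```text
time: 13.95
tcp_pos: [0.5008, 0.152, 0.077]
tool_rot: [[-0.189, 0.982, -0.001], [0.982, 0.189, -0.0], [-0.0, -0.001, -1.0]]
ft_force: [-0.0, -0.6, -3.0]
width: 0.0205
gripper_force: 109.6
```

play_rows(
  motion=[
    [-1, 0, 0, 1, 0, 0, 0],
    [-1, 0, 0, 0, 0, 0, 0],
  ],
)

```text
time: 14.15
tcp_pos: [0.5011, 0.1521, 0.0763]
tool_rot: [[-0.189, 0.982, 0.0], [0.982, 0.189, -0.0], [-0.0, 0.0, -1.0]]
ft_force: [0.5, 0.4, -3.0]
width: 0.0203
gripper_force: 109.6
```

play_rows(
  motion=[
    [-1, 0, 0, 1, 0, 0, 0],
    [-1, 0, 0, 0, 0, 0, 0],
  ],
)

```text
time: 14.35
tcp_pos: [0.5011, 0.1521, 0.0753]
tool_rot: [[-0.189, 0.982, 0.0], [0.982, 0.189, -0.0], [-0.0, 0.0, -1.0]]
ft_force: [0.9, -0.3, -1.8]
width: 0.02
gripper_force: 109.6
```

play_rows(
  motion=[
    [-1, 0, 0, 1, 0, 0, 0],
    [-1, 0, 0, 0, 0, 0, 0],
  ],
)

```text
time: 14.55
tcp_pos: [0.501, 0.152, 0.0742]
tool_rot: [[-0.189, 0.982, -0.0], [0.982, 0.189, -0.0], [-0.0, -0.0, -1.0]]
ft_force: [0.0, 0.5, -2.3]
width: 0.0201
gripper_force: 109.6
```

play_rows(
  motion=[
    [-1, 0, 0, 0.7, 0, 0, 0],
    [-1, 0, 0, 0, 0, 0, 0],
  ],
)

```text
time: 14.75
tcp_pos: [0.501, 0.1521, 0.0735]
tool_rot: [[-0.189, 0.982, -0.0], [0.982, 0.189, -0.0], [-0.0, -0.0, -1.0]]
ft_force: [-0.4, -0.4, -2.6]
width: 0.0203
gripper_force: 109.6
```

play_rows(
  motion=[
    [-1, 0, 0, 0.7, 0, 0, 0],
    [-1, 0, 0, 0, 0, 0, 0],
  ],
)

```text
time: 14.95
tcp_pos: [0.501, 0.1521, 0.0728]
tool_rot: [[-0.189, 0.982, -0.0], [0.982, 0.189, -0.0], [-0.0, -0.0, -1.0]]
ft_force: [-1.3, -0.3, -2.1]
width: 0.0203
gripper_force: 109.6
```

play_rows(
  motion=[
    [-1, 0, 0, 0.7, 0, 0, 0],
    [-1, 0, 0, 0, 0, 0, 0],
  ],
)

```text
time: 15.15
tcp_pos: [0.501, 0.152, 0.0721]
tool_rot: [[-0.189, 0.982, -0.0], [0.982, 0.189, -0.0], [-0.0, -0.0, -1.0]]
ft_force: [0.1, 0.7, -3.2]
width: 0.0205
gripper_force: 109.6
```

play_rows(
  motion=[
    [-1, 0, 0, 0.7, 0, 0, 0],
    [-1, 0, 0, 0, 0, 0, 0],
  ],
)

```text
time: 15.35
tcp_pos: [0.501, 0.152, 0.0714]
tool_rot: [[-0.189, 0.982, -0.0], [0.982, 0.189, -0.0], [-0.0, -0.0, -1.0]]
ft_force: [-0.3, 0.1, -1.8]
width: 0.0207
gripper_force: 109.6
```

play_rows(
  motion=[
    [-1, 0, 0, 0.7, 0, 0, 0],
    [-1, 0, 0, 0, 0, 0, 0],
  ],
)

```text
time: 15.55
tcp_pos: [0.501, 0.1521, 0.0707]
tool_rot: [[-0.189, 0.982, -0.0], [0.982, 0.189, -0.0], [-0.0, -0.0, -1.0]]
ft_force: [0.5, 0.0, -2.6]
width: 0.0202
gripper_force: 109.6
```

play_rows(
  motion=[
    [-1, 0, 0, 0.7, 0, 0, 0],
    [-1, 0, 0, 0, 0, 0, 0],
  ],
)

```text
time: 15.75
tcp_pos: [0.5011, 0.152, 0.0703]
tool_rot: [[-0.189, 0.982, 0.0], [0.982, 0.189, -0.0], [-0.0, 0.0, -1.0]]
ft_force: [-1.0, -1.2, 0.1]
width: 0.0206
gripper_force: 110.0
```

```bash
python3 -c "
from h import *
s=robot.state();print(s['tcp_pos'],s['ft_force'],s['wrist_torque'])"
```

```text
[0.50113477 0.15203488 0.07030472] [-0.95359784 -1.20304106  0.10860727] [0.16180462 0.11948982 0.02728159]
```

The torque shows it is the ring touching the hook floor, with the tail still a few mm above the fork floor. Pitch the tail down slightly.

play_rows(
  motion=[
    [-1, 0, 0, 0.4, 0, 0.5, 0],
    [-1, 0, 0, 0.4, 0, 0.5, 0],
    [-1, 0, 0, 0, 0, 0, 0],
  ],
)

```text
time: 16.05
tcp_pos: [0.5014, 0.1522, 0.0699]
tool_rot: [[-0.189, 0.982, -0.002], [0.982, 0.189, 0.018], [0.018, 0.001, -1.0]]
ft_force: [-1.6, 1.5, 4.0]
width: 0.0203
gripper_force: 110.6
```

```bash
python3 -c "
from h import *
s=robot.state();print(s['tcp_pos'],s['ft_force'],s['wrist_torque'])"
```

```text
[0.50143782 0.15217287 0.06985464] [-1.64459443  1.52069745  3.97977915] [-0.02492511  0.15460194  0.0408466 ]
```

Both ends now rest on their seats. Releasing.

play_rows(
  motion=[
    [-0.4, 0, 0, -0.4, 0, 0, 0],
    [-0.2, 0, 0, 0, 0, 0, 0],
    [0.2, 0, 0, 0, 0, 0, 0],
    [0.5, 0, 0, 0, 0, 0, 0],
    [0.5, 0, 0, 0, 0, 0, 0],
  ],
  grip_force=20,
)

```text
time: 16.55
tcp_pos: [0.501, 0.152, 0.0695]
tool_rot: [[-0.189, 0.982, -0.003], [0.982, 0.189, 0.017], [0.017, -0.0, -1.0]]
ft_force: [1.1, 0.8, -0.8]
width: 0.0642
gripper_force: 0.0
```

play_rows(
  motion=[
    [0.5, 0, 0, -10, 0, 0, 0],
    [0.5, 0, 0, -25, 0, 0, 0],
    [0.5, 0, 0, -35, 0, 0, 0],
    [0.5, 0, 0, -40, 0, 0, 0],
    [0.5, 0, 0, 0, 0, 0, 0],
  ],
)

```text
time: 17.05
tcp_pos: [0.5053, 0.1508, 0.1859]
tool_rot: [[-0.189, 0.982, 0.009], [0.982, 0.189, 0.019], [0.017, 0.013, -1.0]]
ft_force: [1.3, -0.2, 0.3]
width: 0.0638
gripper_force: 0.0
```

```bash
python3 m.py m4
python3 - <<'E'
from h import *
c=load('side');a=cv2.resize(c['color'][185:305,215:295,::-1],(400,600),interpolation=cv2.INTER_CUBIC)
c=load('scene');b=cv2.resize(c['color'][130:220,250:325,::-1],(400,480),interpolation=cv2.INTER_CUBIC)
o=np.zeros((600,800,3),np.uint8);o[:,:400]=a;o[:480,400:]=b;cv2.imwrite('pics/end.png',o)
E
```

```text
scene ring 10 [-12.8154  45.2088 194.6317] [-30.3638  35.9024 191.8126] [ 45.2231  60.4165 196.9005]
  endbar [-26.417   52.7444 193.1568]
   fork 72 [   1.7777 -107.7165   90.7643] [ -29.3256 -111.627    75.2664] [  32.8425 -102.6518  102.8108]
   hook 72 [  1.6202 110.2774  96.1603] [-8.2626 83.1369 75.2419] [  9.69   131.0896 120.5607]
   red 16 [ -0.2235 107.2132  95.3635] [-7.3747 95.959  93.1515] [  4.6314 117.1677  98.0702]
side ring 2 [-29.982   41.8882 190.8908] [-30.0627  41.2326 189.7447] [-29.9013  42.5439 192.0369]
  endbar [-29.9013  42.5439 189.7447]
   fork 12 [ -9.1454 -98.2774  78.9436] [ -24.2034 -103.9609   75.1739] [ 14.9663 -94.7707  83.1234]
   hook 75 [ -2.6787 117.5612  96.7492] [-10.7977  88.2863  75.107 ] [  5.2839 135.9956 117.6706]
   red 17 [ -2.6948 105.2803  94.5224] [-7.218  98.8763 91.7407] [  1.5922 112.2048  96.7051]
```

View pics/end.png

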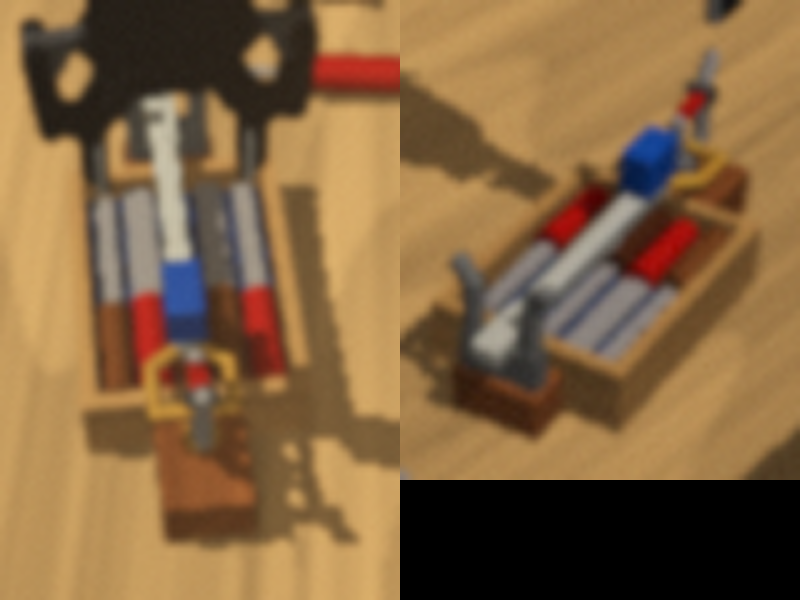

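The bar lies with its tail in the fork (right panel (490,340)) and its ring in the hook under the shut red gate (left panel (200,378)). The gripper is clear.

play_rows(
  motion=[
    [0.5, 0, 0, 0, 0, 0, 0],
    [0.5, 0, 0, 0, 0, 0, 0],
    [0.5, 0, 0, 0, 0, 0, 0],
  ],
)

```text
time: 17.45
tcp_pos: [0.5007, 0.15, 0.1785]
tool_rot: [[-0.189, 0.982, -0.006], [0.982, 0.189, 0.017], [0.017, -0.003, -1.0]]
ft_force: [-0.3, -0.4, 0.6]
width: 0.0637
gripper_force: 0.0
```

```bash
python3 -c "
from cell import robot
print(robot.close_job())"
```

```text
the job is handed in; nothing more can be done
None
```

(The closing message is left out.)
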